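# Scrape broken glass off the bench scale

## Robot

A 6-joint arm with a two-finger parallel gripper is mounted at the origin on the work surface. World frame = base frame: x ahead of the robot, y to its left, z up, the work surface at z = 0. Lengths are in m, angles in degrees, forces in N, time in s.
With the tool pointing down it reaches from about 0.325 to 0.775 m from the base axis. Payload 5.5 kg.
Tool frame: the origin (TCP) lies at the very end of the fingers, on their centre line; the grasp point (between the pads) lies 19 mm behind it (manip.grip_depth is the distance from the TCP to the grasp point, in m); z points along the fingers, y is the line along which they close (so a half turn about z gives the same grasp; the last joint's range is limited). The gripper opens to 85 mm and grips with 20 to 120 N. Pads are 22 mm wide; open, the fingers measure 114 mm over their backs; the gripper's body (76 mm by 85 mm) begins 54 mm behind the grasp point. The pads swing forward as they close: fully open they stand 13 mm farther back than shut.
Start: joints at [63.386, 5.22, 70.514, -0, 104.267, -3.249], TCP at [0.238, 0.551, 0.231] pointing down, gripper open.
Joint ranges: [-164.24, 164.24], [-49.07, 125.15], [9.68, 141.18], [-86.29, 266.29], [3.28, 154.24], [-151.56, 151.56]. Speed limits (degrees/s): [147.25, 147.25, 172.46, 180, 180, 180].

## Interface

Orientations are given as [roll, pitch, yaw] about the fixed x, y, z axes, in that order (R = Rz(yaw) Ry(pitch) Rx(roll)).
In Python, from workcell import manip gives the robot as it stands.
- The arm moves only by the tool move_arm, never from a script. Its argument "increments" is a list of rows, each a list of 2 entries, a list of its own where there are three numbers: the shift along the world's x, y, z in mm, then the turn about the world's z in rad. A call has 1 to 20 rows; each row is the pose to reach, as a shift and turn from the pose commanded when the call began; what a row does not reach only later rows make up. A row lasts 1/10 s, in which the tool goes at most 50 mm and 8.59 degrees, less where a joint would pass 70% of its speed; a pose out of reach is approached as far as the arm can. A call with a gripper value outside its range is refused whole. "fingers" is the finger opening in mm, from 0 to 85.4, set as the call begins (left out, the last holds). The fingers move at their own pace and stop on an object; the grip force is fixed at half the most. Time passes only in rows, so rows that repeat a pose let the fingers close. It gives the time, the measured TCP pose, the force, the opening and the grip force at its end, in the units of the state.
- manip.state(): the state, without advancing time (a new reading comes with each control period).
- manip.snapshot(name): name is "scene" or "top" or "wrist"; returns the picture (384x512x3 uint8, red, green, blue); there is no depth.
- manip.camera_params(name): a dict with "vfov" (degrees; the focal length in pixels is half the picture's height over the tangent of half this angle, whatever the lens; pixels are square), "cx", "cy" (the principal point, pixels), "extrinsics" (4x4, takes a point from camera to world coordinates); the wrist camera has in their place "tool_from_camera" (4x4, takes a point from camera to tool coordinates, whose origin is the TCP and whose axes are the flange's). Camera axes: x right, y down, z forward; pixel columns grow to the right and rows downward; lengths in m; the calibration is good to about 2 mm. A picture is of the moment at which its call begins: read the wrist's pose just before it. camera_params takes no time and is no camera call.
- manip.job_done(): hands the job in; it is judged then, once.
The state is a dict: "clock": time; "joint_pos": joint angles; "qd": joint speeds; "effort": joint torques, N m; "position": TCP position; "orientation": TCP orientation; "ft_force": force on the tool from outside, world axes, zero at the start; "ft_torque": the same for the moment, N m; "width": finger opening in m; "grasp_force": force on a finger pad.
Only numpy, scipy, OpenCV 4.12 (cv2) and the standard library are available. Lean on these libraries where they do the work, as an engineer would, in place of code of your own. Each camera call takes 0.05 s, during which the arm holds its last target. There are 200 camera calls.

## Task

A bottle has broken on the bench scale: take the red scraper, lower it until its blade rests on the pan, and with light pressure scrape all four brown shards off the pan's open end into the yellow tray; the pan is delicate, so never push it down to its stop, and never touch the glass with the fingers. Then dip the blade into the blue rinse tub, right up to the red holder (holder level with the rim), for a moment, lay the scraper back across the posts of its grey stand as it was, and let go. Do not disturb the white jar.

Things in the scene. Friction and masses are not known exactly. Their poses are not given: they have to be found in the camera images.
- scale: White fixed bench scale; origin on the table under its centre. Its metal pan is centred there: 192 mm (x) by 260 mm (y), top 80 mm, underside 74 mm above the table. Rims 6 mm thick, 8 mm high along its two x edges (180 mm clear between); both y ends are open. Housing below 170 x 170 mm. The pan is sprung: it yields straight down from about 3 N, to a hard stop 9 mm lower at about 17 N
- tray: Yellow open shard tray, fixed, 210 mm along its x, 130 mm along its y, 45 mm high, walls and floor 4-5 mm. Origin under its centre. It stands at one of the pan's open ends (left or right varies), same yaw as the scale, its near wall 12 mm under the pan's end, so what is pushed off that end drops in
- tub: Blue open rinse tub, fixed, 180 mm along its x, 90 mm along its y, 60 mm high, walls and floor 4-5 mm. Origin under its centre. It stands at the pan's other open end, same yaw as the scale, 8 mm clear of the pan
- stand: Grey scraper stand, fixed: two posts 60 mm (x) by 30 mm (y), centred at y = +75 and -75 mm, tops 55 mm above the table, 120 mm clear between them, on a base plate 70 x 190 x 8 mm. Origin on the table under its centre. The scraper's holder lies across the two posts, its blade hanging free between them
- scraper: Red holder bar 26 (x) by 150 (y) by 28 mm (z), white grip on top 20 (x) by 60 mm (y), from 28 to 78 mm above the origin. Origin: centre of the holder's underside, z up. Steel blade 6 (x) by 100 mm (y), centred, sticks straight out below by 18 to 44 mm: how far differs each time and is not reported; it is clamped and stays so in use. 0.26 kg. Starts in its stand
- rack: White fixed rack with green vials, 70 x 170 mm, 63 mm high; not used. Origin under its centre
- jar: White jar with blue cap, 80 mm across, 90 mm tall, bystander. Origin under its centre
- shard1: Flat brown glass shard, 52 x 24 mm, 5 mm thick, about 16 g, lying loose on the pan. Origin under its middle
- shard2: Flat brown glass shard, 48 x 26 mm, 5 mm thick, about 16 g, lying loose on the pan. Origin under its middle
- shard3: Flat brown glass shard, 54 x 22 mm, 5 mm thick, about 16 g, lying loose on the pan. Origin under its middle
- shard4: Flat brown glass shard, 46 x 28 mm, 5 mm thick, about 16 g, lying loose on the pan. Origin under its middle
Mind the look-alikes: they are no part of the job. Several things look just like the tray: the one meant starts farthest to the robot's left.

How it is judged:
By the outcome, as a careful person would: the job done as asked, in the order asked, and still so for the second after the job is handed in, with the robot touching nothing.
It also fails if it takes over 72 s, if anything falls off the work surface, if the arm or the gripper's body presses on something with over 40 N, if the wrist force passes 120 N, or if a joint passes its speed limit or range.

## Working session

There is one attempt and no reset: what is moved stays moved. The work goes in short steps, Python scripts to look and compute and a tool call to move; the robot and the scene stay as the last step left them, time stands still between calls to the robot, and variables do not carry over. Pictures are saved under pics/ and viewed, at most 10 in all, crops included, and the job is handed in when it is done.

Besides the shell and the picture viewer there is one more tool, called after "Request:" as a command line: name --argument value ..., lists and objects as JSON in quotes. move_arm: Moves the arm, as the interface text tells. Its arguments: {"type":"object","properties":{"increments":{"type":"array","items":{"type":"array"}},"fingers":{"type":"number"}},"required":["increments"]}

```bash
mkdir -p pics; python3 - <<'E'
from workcell import manip
import cv2,numpy as np
np.set_printoptions(precision=4,suppress=True)
for n in("scene","top"):
    im=manip.snapshot(n); cv2.imwrite(f"pics/{n}0.png",cv2.resize(im[:,:,::-1],(800,600),interpolation=cv2.INTER_CUBIC)); np.save(f"pics/{n}0.npy",im)
    print(n,manip.camera_params(n))
print(manip.camera_params("wrist")); print(manip.state())
E
```

```text
scene {'vfov': 54.41106149393326, 'cx': 250.50618076874832, 'cy': 189.92444412911925, 'extrinsics': array([[-0.4422,  0.6258, -0.6425,  1.1174],
       [ 0.8968,  0.3001, -0.325 ,  0.3117],
       [-0.0106, -0.72  , -0.6939,  0.7022],
       [ 0.    ,  0.    ,  0.    ,  1.    ]])}
top {'vfov': 42.45528196730517, 'cx': 253.80012131137042, 'cy': 201.09553648382303, 'extrinsics': array([[ 0.0035, -0.9855,  0.1698,  0.2549],
       [-1.    , -0.0037, -0.0008, -0.0033],
       [ 0.0014, -0.1698, -0.9855,  1.5786],
       [ 0.    ,  0.    ,  0.    ,  1.    ]])}
{'vfov': 62.85719626909126, 'cx': 258.27049311926186, 'cy': 187.44600538346927, 'tool_from_camera': array([[-0.    , -0.9602, -0.2794,  0.0706],
       [ 1.    ,  0.0001, -0.0004,  0.0009],
       [ 0.0004, -0.2794,  0.9602, -0.1417],
       [ 0.    ,  0.    ,  0.    ,  1.    ]])}
{'clock': 0.1, 'joint_pos': array([ 63.3852,   5.2571,  70.5761,  -0.0008, 104.2671,  -3.2484]), 'qd': array([-0.0289, -0.0526, -0.0986, -0.0925, -0.0414,  0.0484]), 'effort': array([  0.002 , -46.0214, -41.9222,  -0.0001,   0.0106,  -0.    ]), 'position': array([0.2379, 0.5506, 0.2303]), 'orientation': array([-179.8999,   -0.0049,  156.6334]), 'ft_force': array([ 0.5118, -0.1544,  0.1719]), 'ft_torque': array([ 0.0242, -0.0595, -0.0215]), 'grasp_force': 0.0, 'width': 0.08530624061193812}
```

View pics/top0.png

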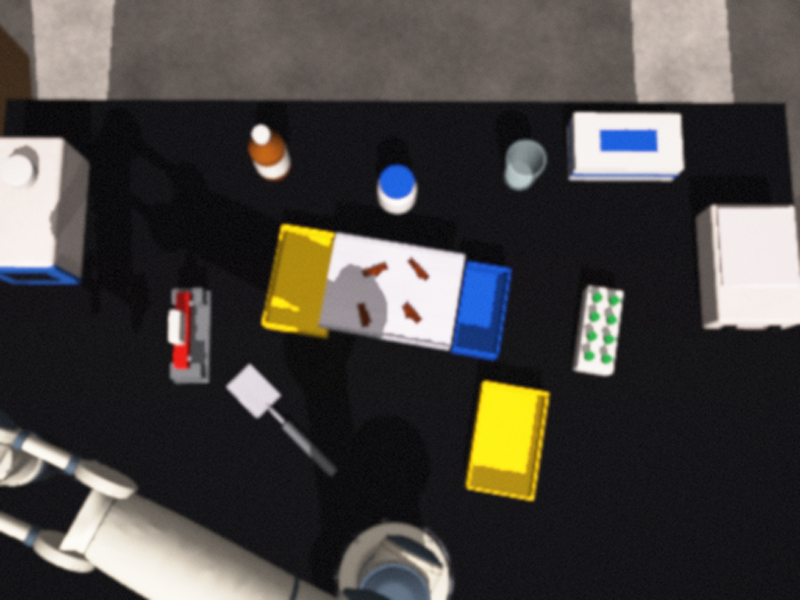

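View pics/scene0.png

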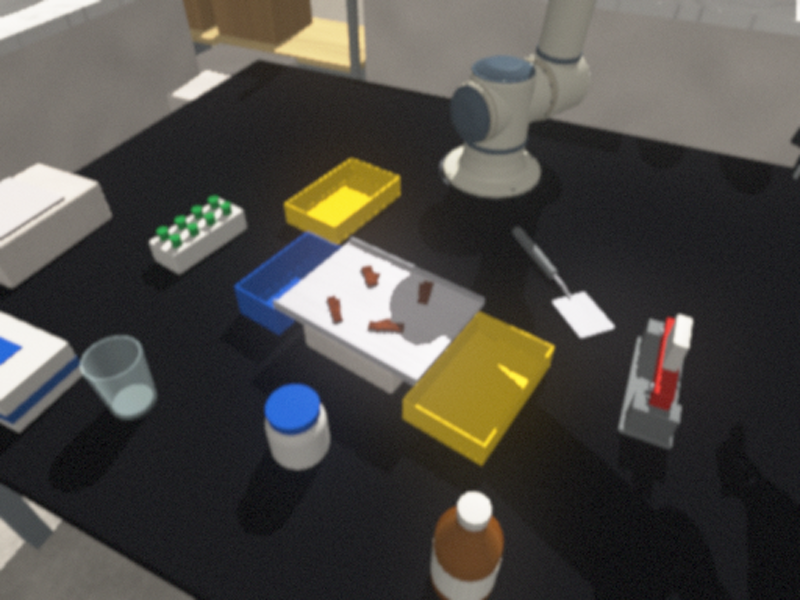

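```bash
cat > h.py <<'E'
import cv2,numpy as np
from workcell import manip
np.set_printoptions(precision=4,suppress=True)
def cast(n,uv,z):
    p=manip.camera_params(n); T=p["extrinsics"]; f=192/np.tan(np.radians(p["vfov"]/2))
    uv=np.atleast_2d(uv).astype(float)
    d=np.c_[(uv[:,0]-p["cx"])/f,(uv[:,1]-p["cy"])/f,np.ones(len(uv))]@T[:3,:3].T
    return (T[:3,3]+d*((z-T[2,3])/d[:,2])[:,None])[:,:2]
def blobs(m,amin):
    cs,_=cv2.findContours(cv2.morphologyEx(m.astype(np.uint8),cv2.MORPH_CLOSE,np.ones((3,3))),cv2.RETR_EXTERNAL,cv2.CHAIN_APPROX_NONE)
    return [c[:,0] for c in cs if cv2.contourArea(c)>=amin]
def rect(n,c,z):
    (cx,cy),(w,h),a=cv2.minAreaRect((cast(n,c,z)*1000).astype(np.float32))
    if w<h: w,h,a=h,w,a+90     # a = direction of the long side
    return np.array([cx,cy,w,h,(a+90)%180-90])
def masks(im):
    H,S,V=cv2.split(cv2.cvtColor(im,cv2.COLOR_RGB2HSV).astype(int))
    return dict(yellow=(abs(H-27)<8)&(S>150)&(V>60),blue=(abs(H-109)<9)&(S>150)&(V>70),
      red=((H<4)|(H>175))&(S>180)&(V>110),brown=((H<14)|(H>175))&(S>90)&(V>30)&(V<190),white=(S<40)&(V>90))
E
python3 - <<'E'
from h import *
Z=dict(yellow=[.045],blue=[.06],red=[.083],brown=[.085],white=[.08,.133])
for n in("top","scene"):
    im=np.load(f"pics/{n}0.npy"); M=masks(im)
    for k in M:
        for c in blobs(M[k],15 if k in("brown",'white','red') else 100):
            u=c.mean(0)
            for z in Z[k]:
                r=rect(n,c,z)
                if 50<r[0]<800 and abs(r[1])<600: print(n,k,z,u.round(0),r.round(1))
E
```

```text
top yellow 0.045 [325. 282.] [ 271.3 -222.2  219.6  141.2  -10. ]
top yellow 0.045 [191. 181.] [589.7 186.5 224.8 140.4  -9.3]
top blue 0.06 [308. 199.] [ 526.5 -174.3  195.3   97.    -9.8]
top blue 0.06 [254. 115.] [798.2  -3.4  72.2  69.7  43.8]
top red 0.083 [118. 211.] [482.3 416.6 145.6  31.6  -0.3]
top brown 0.085 [263. 200.] [514.1 -31.2  39.3  17.5  44.7]
top brown 0.085 [232. 201.] [512.5  60.6  38.9  13.6  10. ]
top brown 0.085 [119. 212.] [480.5 414.9 155.2  33.7   2.8]
top brown 0.085 [240. 172.] [601.2  39.   44.4  16.2 -66. ]
top brown 0.085 [267. 172.] [603.  -45.7  47.   12.2  39.9]
top brown 0.085 [178. 114.] [793.2 236.5  53.9  15.9 -68.1]
top white 0.133 [254. 360.] [ 57.   -7.1 203.7 124.2  84.4]
top white 0.133 [ 98. 350.] [ 53.8 410.8 463.2 185.8  64.8]
top white 0.08 [172. 262.] [320.8 230.9 208.4  65.4  46.3]
top white 0.133 [172. 262.] [318.5 222.6 201.1  63.1  46.3]
top white 0.08 [111. 209.] [488.5 431.9  66.1  27.6   2.9]
top white 0.133 [111. 209.] [480.3 416.5  63.8  26.7   2.9]
top white 0.08 [126. 220.] [470.5 400.  183.   73.6   1.3]
top white 0.133 [
[... 1266 characters left out ...]
  31.8   2. ]
scene white 0.133 [406. 247.] [594.2 383.1 156.2  29.1   2. ]
scene white 0.08 [419. 209.] [433.4 391.9  32.9  21.   -2.9]
scene white 0.133 [419. 209.] [491.6 385.1  30.1  19.2  -2.9]
scene white 0.08 [434. 220.] [446.6 427.2 120.   28.   -1.6]
scene white 0.133 [434. 220.] [503.8 417.3 109.8  25.6  -1.6]
scene white 0.08 [364. 189.] [407.8 247.  209.9  64.7  46.2]
scene white 0.133 [364. 189.] [468.3 252.5 192.1  59.2  46.2]
scene white 0.08 [242. 198.] [569.8  -1.6 278.  234.3  80. ]
scene white 0.133 [242. 198.] [616.5  25.1 254.3 214.3  80. ]
scene white 0.08 [126. 148.] [ 539.5 -353.9  187.9  116.2   -9. ]
scene white 0.133 [126. 148.] [ 588.7 -297.2  171.9  106.3   -9. ]
```

Request:
move_arm --increments '[[[30, -16, 0], 0.05], [[65, -35, 0], 0.12], [[100, -54, 0], 0.2], [[135, -73, 0], 0.27], [[170, -92, 0], 0.34], [[205, -111, 0], 0.4], [[230, -125, 0], 0.43], [[243, -132, 0], 0.443], [[243, -132, 0], 0.443], [[243, -132, 0], 0.443]]' --fingers 85

```text
clock: 1.1
position: [0.4806, 0.4189, 0.2307]
orientation: [-180.0, -0.1, -178.0]
ft_force: [0.7, 0.8, 0.7]
width: 0.085
grasp_force: 0.0
```

```bash
python3 - <<'E'
from h import *
s=manip.state(); im=manip.snapshot("wrist"); np.save("pics/w1.npy",im); cv2.imwrite("pics/w1.png",im[:,:,::-1])
sc=manip.snapshot("scene"); np.save("pics/scene1.npy",sc)
from scipy.spatial.transform import Rotation as R
print(s["clock"],s["position"],s["orientation"],s["ft_force"],s["width"])
p=manip.camera_params("wrist"); T=np.eye(4); T[:3,:3]=R.from_euler("xyz",s["orientation"],degrees=True).as_matrix(); T[:3,3]=s["position"]; T=T@p["tool_from_camera"]
import h
o=manip.camera_params
class P:
    camera_params=staticmethod(lambda n:{**p,"extrinsics":T})
h.manip=P
M=masks(im)
for k,z in(("white",.133),("red",.083)):
    for c in blobs(M[k],200): print(k,c.mean(0).round(),c.min(0),c.max(0),rect("wrist",c,z).round(1))
E
```

```text
1.1 [0.4806 0.4189 0.2307] [-179.9837   -0.0713 -178.0244] [0.6631 0.8269 0.6717] 0.08497768098743692
white [442. 375.] [423 361] [462 383] [657.2 603.5  38.   26.4 -88. ]
white [452. 285.] [432 258] [479 304] [563.1 587.7  54.5  25.8  51.5]
white [383. 265.] [359 238] [405 293] [543.6 528.8  63.   17.6  32.5]
white [132. 265.] [111 238] [157 293] [550.7 313.3  63.2  19.8 -28.9]
white [257. 161.] [225  70] [288 243] [460.3 417.3 135.9  46.7   1.9]
white [135.  41.] [87  0] [193 102] [376.2 328.4  76.2  43.6  45.5]
red [255. 236.] [246 223] [268 244] [542.4 420.2  22.9  22.2   2. ]
red [260. 114.] [246  93] [273 137] [426.7 418.5  38.6  24.1   1.4]
```

View pics/w1.png

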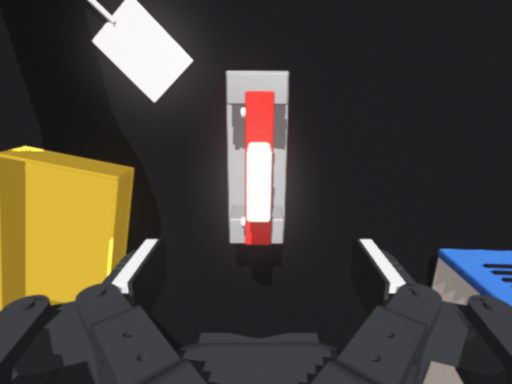

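```bash
cat >> h.py <<'E'
from scipy.spatial.transform import Rotation as R
def wcast(s,uv,z):
    p=manip.camera_params("wrist"); T=np.eye(4); T[:3,:3]=R.from_euler("xyz",s["orientation"],degrees=True).as_matrix(); T[:3,3]=s["position"]; T=T@p["tool_from_camera"]
    f=192/np.tan(np.radians(p["vfov"]/2)); uv=np.atleast_2d(uv).astype(float)
    d=np.c_[(uv[:,0]-p["cx"])/f,(uv[:,1]-p["cy"])/f,np.ones(len(uv))]@T[:3,:3].T
    return (T[:3,3]+d*((z-T[2,3])/d[:,2])[:,None])[:,:2]*1000
E
python3 - <<'E'
from h import *
s=manip.state()
print(wcast(s,[(259,142),(259,221),(247,181),(271,181)],.133),wcast(s,[(260,92),(258,244)],.083))
print(wcast(s,[(227,71),(289,71)],.055))
im=np.load("pics/scene1.npy"); cv2.imwrite("pics/s1c.png",cv2.resize(im[170:310,370:490,::-1],(720,840)[:2],interpolation=cv2.INTER_CUBIC)[:600])
E
```

```text
[[443.325  419.2928]
 [508.0542 421.6774]
 [474.4508 410.9487]
 [473.7618 429.9044]] [[406.1852 418.8905]
 [553.5962 422.4232]]
[[387.8643 386.9165]
 [385.7337 445.8546]]
```

Request:
move_arm --increments '[[[-3, 2, -25], 0], [[-3, 2, -60], 0], [[-3, 2, -95], 0], [[-3, 2, -120], 0], [[-3, 2, -132], 0], [[-3, 2, -138], 0], [[-3, 2, -138], 0], [[-3, 2, -138], 0]]' --fingers 85

```text
clock: 2.0
position: [0.4785, 0.4215, 0.0953]
orientation: [179.9, 0.1, -178.0]
ft_force: [0.1, 0.6, -0.0]
width: 0.085
grasp_force: 0.0
```

Request:
move_arm --increments '[[[0, 0, 0], 0], [[0, 0, 0], 0], [[0, 0, 0], 0], [[0, 0, 0], 0], [[0, 0, 0], 0], [[0, 0, 0], 0], [[0, 0, 0], 0], [[0, 0, 0], 0], [[0, 0, 0], 0], [[0, 0, 0], 0]]' --fingers 5

```text
clock: 3.0
position: [0.4781, 0.4207, 0.0934]
orientation: [-180.0, 0.0, -178.0]
ft_force: [0.2, -1.6, 1.9]
width: 0.0191
grasp_force: 63.5
```

Request:
move_arm --increments '[[[0, 0, 15], 0], [[0, 0, 45], 0], [[0, 0, 80], 0], [[0, 0, 110], 0], [[2, -10, 125], 0], [[6, -35, 130], -0.01], [[13, -70, 130], -0.03], [[21, -110, 130], -0.045], [[28, -150, 130], -0.06], [[36, -190, 130], -0.075], [[43, -230, 130], -0.09], [[51, -270, 130], -0.105], [[58, -310, 130], -0.12], [[66, -350, 130], -0.135], [[73, -390, 130], -0.15], [[81, -430, 130], -0.167], [[88, -467, 130], -0.182], [[94, -498, 130], -0.194], [[98, -518, 130], -0.202], [[99, -526, 130], -0.204]]'

```text
clock: 5.0
position: [0.5764, -0.1076, 0.2221]
orientation: [-180.0, -0.1, 170.2]
ft_force: [0.6, -0.1, -1.8]
width: 0.0194
grasp_force: 62.9
```

Request:
move_arm --increments '[[[0, 0, 0], 0], [[0, 0, 0], 0], [[0, 0, 0], 0]]'

```text
clock: 5.3
position: [0.5768, -0.104, 0.2233]
orientation: [180.0, -0.0, 170.4]
ft_force: [0.5, 0.0, -2.5]
width: 0.0193
grasp_force: 62.9
```

```bash
python3 - <<'E'
from h import *
s=manip.state(); im=manip.snapshot("wrist"); np.save("pics/w2.npy",im); cv2.imwrite("pics/w2.png",im[:,:,::-1])
sc=manip.snapshot("scene"); np.save("pics/scene2.npy",sc); cv2.imwrite("pics/s2.png",cv2.resize(sc[:,:,::-1],(800,600)))
print({k:s[k] for k in("position","orientation","ft_force","width")})
E
```

```text
{'position': array([ 0.5768, -0.104 ,  0.2233]), 'orientation': array([179.9763,  -0.0049, 170.4215]), 'ft_force': array([ 0.5081,  0.0095, -2.5234]), 'width': 0.019276606714855843}
```

View pics/w2.png

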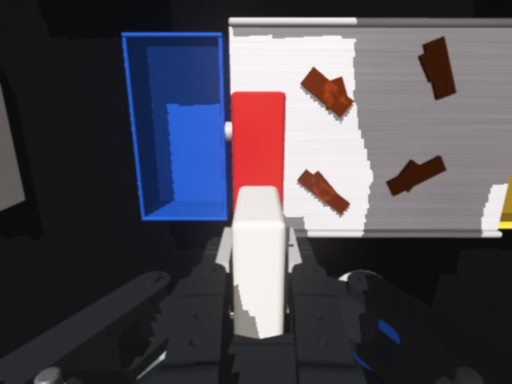

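View pics/s2.png

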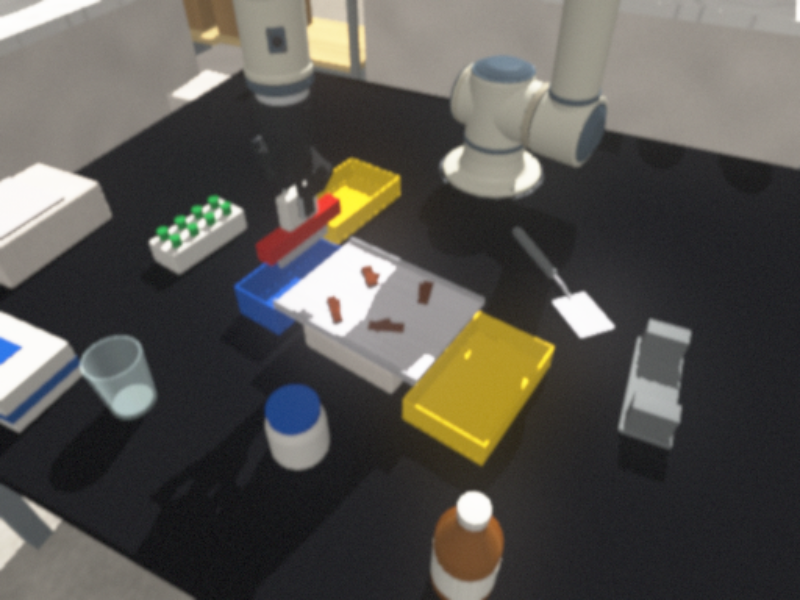

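```bash
python3 - <<'E'
from h import *
s=manip.state()
im=np.load("pics/w2.npy").astype(int).sum(2)
for c in(240,330,400,480): print(c,"top",im[14:34,c],"bot",im[222:242,c])
C=np.array([562,4.5]);a=np.radians(80.3);u=np.array([np.cos(a),np.sin(a)]);v=np.array([u[1],-u[0]])
def pf(P): d=P-C; return np.c_[d@v,d@u]
print(pf(wcast(s,[(240,19),(480,20),(330,236),(480,236),(229,19)],.088)),"tub",pf(wcast(s,[(123,34),(221,34),(142,218),(227,218)],.06)))
z=.193
print("holder",pf(wcast(s,[(233,92),(285,92)],.055+.028+.130)))
print("shards",pf(wcast(s,[(327,92),(324,192),(437,68),(416,176)],.085)))
E
```

```text
240 top [ 80  85 154 429 687 705 687 643 574 475 369 283 267 359 445 467 465 464
 457 458] bot [752 759 759 759 756 752 747 740 733 731 730 730 730 730 730 730 729 729
 730 730]
330 top [ 60  64 115 404 684 714 697 662 597 503 387 276 240 311 418 454 456 448
 443 444] bot [719 716 716 713 719 725 710 651 605 628 687 700 683 627 519 288 117  90
  87  84]
400 top [ 63  64  71 154 288 337 347 344 335 315 289 255 228 282 399 431 428 419
 419 423] bot [406 411 407 406 411 409 383 311 267 263 291 329 347 345 298 180  70  40
  37  35]
480 top [ 37  35  42 105 231 312 336 338 329 312 285 250 229 278 393 421 419 414
 416 416] bot [429 431 432 435 435 427 405 345 281 280 294 320 347 347 316 221 100  41
  35  34]
[[ -96.118  -118.6342]
 [ -95.7908   72.1728]
 [  91.7404  -34.7281]
 [  91.4087  109.4987]
 [ -96.1002 -127.3754]] tub [[ -89.8693 -223.92  ]
 [ -90.0476 -137.12  ]
 [  84.8065 -224.7879]
 [  84.6053 -136.2944]]
holder [[ -39.1595 -115.6552]
 [ -39.2104  -91.5639]]
shards [[-40.8007 -45.3694]
 [ 48.416  -42.5228]
 [-60.1889  45.355 ]
 [ 32.8557  41.0533]]
```

```bash
python3 - <<'E'
from h import *
im=np.load("pics/scene2.npy"); cv2.imwrite("pics/s2c.png",cv2.resize(im[110:190,150:250,::-1],(750,600),interpolation=cv2.INTER_CUBIC))
E
```

```text
(no output)
```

View pics/s2c.png

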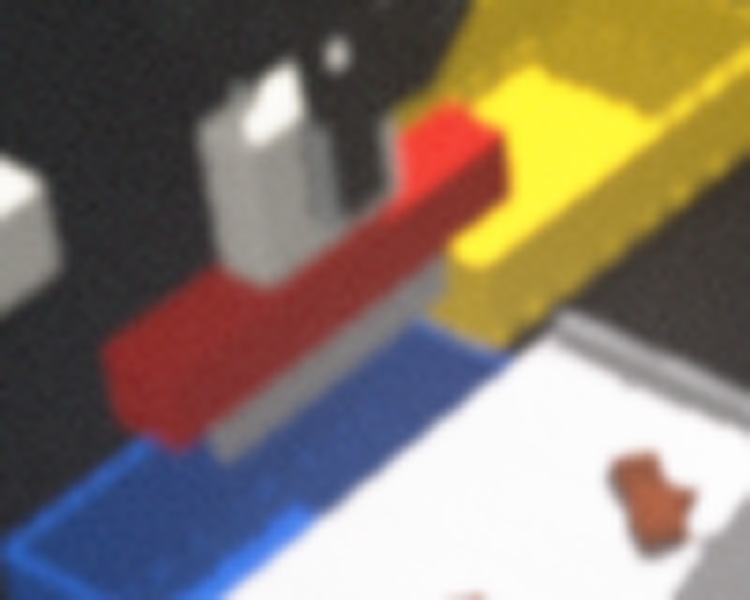

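Request:
move_arm --increments '[[[-1, 0, -8], 0], [[-2, 0, -20], 0], [[-3, 0.5, -33], 0], [[-3, 0.5, -44], 0], [[-3, 0.5, -51], 0], [[-3, 0.5, -55], 0], [[-3, 0.5, -55], 0], [[-3, 0.5, -55], 0]]'

```text
clock: 6.2
position: [0.5742, -0.1048, 0.1687]
orientation: [-180.0, 0.0, 170.3]
ft_force: [0.8, -0.6, -2.9]
width: 0.0196
grasp_force: 63.0
```

Request:
move_arm --increments '[[[0, 0, -4], 0], [[0, 0, -9], 0], [[0, 0, -12], 0], [[0, 0, -14], 0], [[0, 0, -14], 0], [[0, 0, -14], 0]]'

```text
clock: 6.8
position: [0.574, -0.1047, 0.1543]
orientation: [180.0, 0.0, 170.3]
ft_force: [1.1, 0.6, -2.7]
width: 0.0194
grasp_force: 63.0
```

Request:
move_arm --increments '[[[0, 0, -2], 0], [[0, 0, -4], 0], [[0, 0, -4], 0], [[0, 0, -4], 0]]'

```text
clock: 7.2
position: [0.5739, -0.1047, 0.1502]
orientation: [180.0, -0.0, 170.3]
ft_force: [-0.3, -0.5, -3.0]
width: 0.0191
grasp_force: 63.0
```

Request:
move_arm --increments '[[[0, 0, -2], 0], [[0, 0, -3], 0], [[0, 0, -3], 0], [[0, 0, -3], 0]]'

```text
clock: 7.6
position: [0.5739, -0.1047, 0.1472]
orientation: [180.0, -0.0, 170.3]
ft_force: [0.0, 0.3, -3.1]
width: 0.0189
grasp_force: 63.0
```

Request:
move_arm --increments '[[[0, 0, -2], 0], [[0, 0, -3], 0], [[0, 0, -3], 0], [[0, 0, -3], 0]]'

```text
clock: 8.0
position: [0.5739, -0.1047, 0.1442]
orientation: [-180.0, -0.0, 170.3]
ft_force: [-1.2, 0.5, -2.0]
width: 0.0194
grasp_force: 63.0
```

Request:
move_arm --increments '[[[0, 0, -1], 0], [[0, 0, -2], 0], [[0, 0, -2], 0], [[0, 0, -2], 0]]'

```text
clock: 8.4
position: [0.5741, -0.1047, 0.143]
orientation: [-180.0, 0.1, 170.3]
ft_force: [-2.5, -1.2, 1.5]
width: 0.0194
grasp_force: 63.5
```

Request:
move_arm --increments '[[[0.3, 2, -0.5], 0], [[1, 6, -0.5], 0], [[2, 12, -0.5], 0], [[3, 18, -0.5], 0], [[4, 24, -0.5], 0], [[5, 30, -0.5], 0], [[6.2, 36.5, -0.5], 0], [[7.3, 43, -0.5], 0], [[8.3, 49, -0.5], 0], [[9.4, 55, -0.5], 0], [[10.4, 61, -0.5], 0], [[11.4, 67, -0.5], 0], [[12.4, 73, -0.5], 0], [[13.5, 79, -0.5], 0], [[14.5, 85, -0.5], 0], [[15.5, 91, -0.5], 0], [[16.5, 97, -0.5], 0], [[17.5, 103, -0.5], 0], [[18.5, 109, -0.5], 0], [[19.6, 115, -0.5], 0]]'

```text
clock: 10.4
position: [0.5936, 0.0108, 0.1418]
orientation: [-180.0, -0.0, 170.3]
ft_force: [-0.5, -3.1, 3.6]
width: 0.0196
grasp_force: 63.6
```

Request:
move_arm --increments '[[[1, 6, 0.2], 0], [[2, 12, 0.2], 0], [[3.1, 18, 0.2], 0], [[4.1, 24, 0.2], 0], [[5.1, 30, 0.2], 0], [[6.1, 36, 0.2], 0], [[7.2, 42, 0.2], 0], [[8.2, 48, 0.2], 0], [[9.2, 54, 0.2], 0], [[10.2, 60, 0.2], 0], [[11.3, 66, 0.2], 0], [[12.3, 72, 0.2], 0], [[13.3, 78, 0.2], 0], [[14.3, 84, 0.2], 0], [[15.4, 90, 0.2], 0], [[16.4, 96, 0.2], 0], [[17.4, 102, 0.2], 0], [[18.5, 108, 0.2], 0], [[19.5, 114, 0.2], 0], [[20.4, 119.5, 0.2], 0]]'

```text
clock: 12.4
position: [0.6141, 0.1304, 0.142]
orientation: [180.0, 0.0, 170.3]
ft_force: [-1.3, -2.7, 3.4]
width: 0.0196
grasp_force: 63.6
```

```bash
python3 - <<'E'
from h import *
s=manip.state(); im=manip.snapshot("wrist"); print(s["position"],s["ft_force"])
sc=manip.snapshot("scene")
cv2.imwrite("pics/m3.png",np.hstack([cv2.resize(im,(400,300)),cv2.resize(sc[130:310,120:360],(400,300),interpolation=cv2.INTER_CUBIC)])[:,:,::-1])
E
```

```text
[0.6141 0.1304 0.142 ] [-1.3039 -2.6866  3.4069]
```

View pics/m3.png

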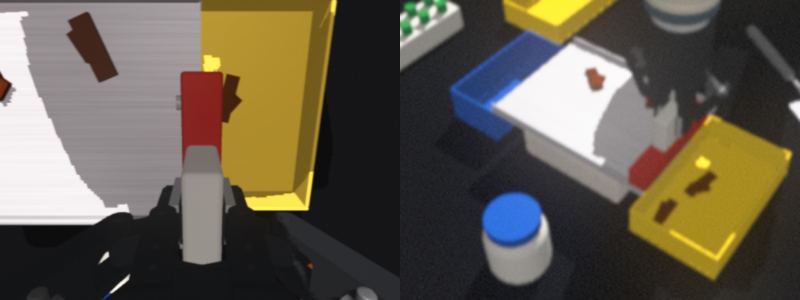

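Request:
move_arm --increments '[[[0, 0, 10], 0], [[0, 0, 30], 0], [[-6, -12, 40], 0], [[-18, -36, 40], 0], [[-35, -70, 40], 0], [[-53, -106, 40], 0], [[-71, -142, 40], 0], [[-88, -176, 40], 0], [[-102, -204, 40], 0], [[-109, -218, 40], 0], [[-111, -222.5, 38], 0], [[-111, -222.5, 28], 0], [[-111, -222.5, 16], 0], [[-111, -222.5, 8], 0], [[-111, -222.5, 4], 0], [[-111, -222.5, 2.5], 0], [[-111, -222.5, 1.5], 0], [[-111, -222.5, 0.5], 0], [[-111, -222.5, 0], 0], [[-111, -222.5, 0], 0]]'

```text
clock: 14.5
position: [0.5033, -0.0924, 0.1428]
orientation: [180.0, 0.1, 170.3]
ft_force: [-0.2, 2.7, 2.4]
width: 0.0193
grasp_force: 63.7
```

Request:
move_arm --increments '[[[0.3, 2, 0], 0], [[1, 6, 0], 0], [[2, 12, 0], 0], [[3, 18, 0], 0], [[4, 24, 0], 0], [[5, 30, 0], 0], [[6.2, 36.5, 0], 0], [[7.3, 43, 0], 0], [[8.3, 49, 0], 0], [[9.4, 55, 0], 0], [[10.4, 61, 0], 0], [[11.4, 67, 0], 0], [[12.4, 73, 0], 0], [[13.5, 79, 0], 0], [[14.5, 85, 0], 0], [[15.5, 91, 0], 0], [[16.5, 97, 0], 0], [[17.5, 103, 0], 0], [[18.5, 109, 0], 0], [[19.6, 115, 0], 0]]'

```text
clock: 16.5
position: [0.5226, 0.0228, 0.142]
orientation: [-180.0, -0.0, 170.3]
ft_force: [-0.5, -2.5, 3.5]
width: 0.0192
grasp_force: 63.6
```

Request:
move_arm --increments '[[[1, 6, 0], 0], [[2, 12, 0], 0], [[3.1, 18, 0], 0], [[4.1, 24, 0], 0], [[5.1, 30, 0], 0], [[6.1, 36, 0], 0], [[7.2, 42, 0], 0], [[8.2, 48, 0], 0], [[9.2, 54, 0], 0], [[10.2, 60, 0], 0], [[11.3, 66, 0], 0], [[12.3, 72, 0], 0], [[13.3, 78, 0], 0], [[14.3, 84, 0], 0], [[15.4, 90, 0], 0], [[16.4, 96, 0], 0], [[17.4, 102, 0], 0], [[18.5, 108, 0], 0], [[19.5, 114, 0], 0], [[20.4, 119.5, 0], 0]]'

```text
clock: 18.5
position: [0.5431, 0.1424, 0.142]
orientation: [180.0, 0.0, 170.3]
ft_force: [-0.8, -3.1, 3.4]
width: 0.0196
grasp_force: 63.7
```

Request:
move_arm --increments '[[[0, 0, 10], 0], [[0, 0, 30], 0], [[0, 0, 50], 0], [[0, 0, 60], 0], [[0, 0, 60], 0]]'

```text
clock: 19.0
position: [0.5434, 0.1424, 0.2034]
orientation: [179.9, 0.1, 170.4]
ft_force: [-0.3, 0.3, -3.1]
width: 0.0195
grasp_force: 63.1
```

```bash
python3 - <<'E'
from h import *
s=manip.state(); im=manip.snapshot("wrist"); print(s["position"],s["ft_force"])
sc=manip.snapshot("scene")
cv2.imwrite("pics/m4.png",np.hstack([cv2.resize(im,(400,300)),cv2.resize(sc[130:310,120:360],(400,300),interpolation=cv2.INTER_CUBIC)])[:,:,::-1])
E
```

```text
[0.5434 0.1424 0.2034] [-0.3464  0.3022 -3.0789]
```

View pics/m4.png

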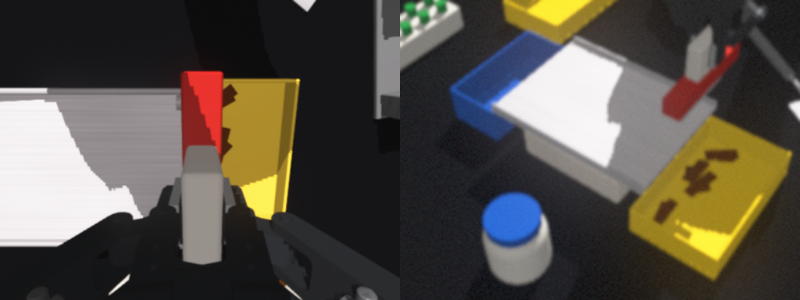

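Request:
move_arm --increments '[[[0, -8, 0], 0], [[-1, -26, 0], 0], [[-3, -56, 0], 0], [[-5, -92, 0], 0], [[-6, -130, 0], 0], [[-8, -168, 0], 0], [[-10, -206, 0], 0], [[-12, -244, 0], 0], [[-13, -278, 0], 0], [[-14, -301, 0], 0], [[-15, -312, -5], 0], [[-15, -316, -17], 0], [[-15, -316, -35], 0], [[-15, -316, -55], 0], [[-15, -316, -73], 0], [[-15, -316, -87], 0], [[-15, -316, -96], 0], [[-15, -316, -101], 0], [[-15, -316, -104], 0], [[-15, -316, -104], 0]]'

```text
clock: 21.1
position: [0.5281, -0.1741, 0.0982]
orientation: [-180.0, 0.0, 170.3]
ft_force: [-0.5, 0.3, -2.6]
width: 0.0195
grasp_force: 63.0
```

Request:
move_arm --increments '[[[0, 0, 0], 0], [[0, 0, 0], 0], [[0, 0, 0], 0]]'

```text
clock: 21.4
position: [0.5282, -0.1743, 0.0986]
orientation: [-180.0, 0.1, 170.3]
ft_force: [0.1, 0.1, -3.7]
width: 0.0193
grasp_force: 63.0
```

```bash
python3 - <<'E'
from h import *
s=manip.state(); sc=manip.snapshot("scene"); w=manip.snapshot("wrist"); print(s["position"],s["ft_force"])
cv2.imwrite("pics/m5.png",np.hstack([cv2.resize(w,(400,300)),cv2.resize(sc[100:220,130:290],(400,300),interpolation=cv2.INTER_CUBIC)])[:,:,::-1])
E
```

```text
[ 0.5282 -0.1743  0.0986] [ 0.1005  0.0985 -3.7205]
```

View pics/m5.png

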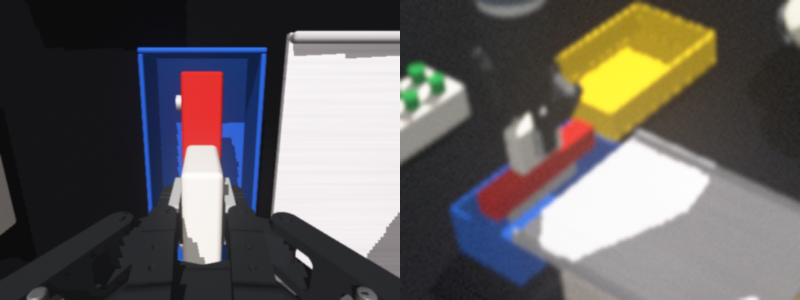

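Request:
move_arm --increments '[[[0, 0, -1.5], 0], [[0, 0, -2.5], 0], [[0, 0, -2.5], 0], [[0, 0, -2.5], 0], [[0, 0, -2.5], 0], [[0, 0, -2.5], 0], [[0, 0, -2.5], 0], [[0, 0, 5], 0], [[0, 0, 25], 0], [[0, 0, 55], 0], [[0, 0, 85], 0], [[0, 0, 110], 0], [[0, 0, 122], 0], [[0, 0, 125], 0]]'

```text
clock: 22.9
position: [0.5285, -0.1744, 0.2252]
orientation: [-180.0, 0.2, 170.3]
ft_force: [-0.5, 0.4, -2.0]
width: 0.0195
grasp_force: 63.1
```

Request:
move_arm --increments '[[[-1, 10, 0], 0], [[-3, 32, 0], 0.01], [[-6, 66, 0], 0.02], [[-9, 104, 0], 0.033], [[-12, 142, 0], 0.046], [[-15, 180, 0], 0.06], [[-18, 218, 0], 0.073], [[-22, 256, 0], 0.086], [[-25, 294, 0], 0.1], [[-28, 332, 0], 0.113], [[-31, 370, 0], 0.127], [[-34, 408, 0], 0.14], [[-37, 446, 0], 0.153], [[-41, 484, 0], 0.167], [[-44, 520, 0], 0.18], [[-46, 552, 0], 0.19], [[-48, 576, 0], 0.198], [[-50, 590, 0], 0.202], [[-50, 595, 0], 0.204], [[-50, 595, 0], 0.204]]'

```text
clock: 24.9
position: [0.4776, 0.4207, 0.2219]
orientation: [-179.9, -0.1, -178.0]
ft_force: [-0.3, 0.4, -1.7]
width: 0.0195
grasp_force: 62.9
```

Request:
move_arm --increments '[[[0, 0, -15], 0], [[0, 0, -40], 0], [[0, 0, -70], 0], [[0, 0, -95], 0], [[0, 0, -112], 0], [[0, 0, -120], 0], [[0, 0, -123], 0], [[0, 0, -125], 0], [[0, 0, -125], 0], [[0, 0, -125], 0]]'

```text
clock: 25.9
position: [0.4785, 0.4212, 0.0994]
orientation: [179.9, 0.1, -178.0]
ft_force: [-0.0, 0.4, -2.6]
width: 0.0197
grasp_force: 62.9
```

Request:
move_arm --increments '[[[0, 0, -1.5], 0], [[0, 0, -3], 0], [[0, 0, -4], 0], [[0, 0, -4.7], 0], [[0, 0, -4.7], 0], [[0, 0, -4.7], 0], [[0, 0, -4.7], 0]]'

```text
clock: 26.6
position: [0.4779, 0.4209, 0.0934]
orientation: [180.0, 0.0, -178.0]
ft_force: [-0.3, -0.4, -0.3]
width: 0.0193
grasp_force: 63.1
```

Request:
move_arm --increments '[[[0, 0, -0.5], 0], [[0, 0, -0.5], 0], [[0, 0, -0.5], 0]]'

```text
clock: 26.9
position: [0.478, 0.4209, 0.0934]
orientation: [180.0, 0.0, -178.0]
ft_force: [-1.8, -1.6, 2.1]
width: 0.0192
grasp_force: 63.4
```

Request:
move_arm --increments '[[[0, 0, 0], 0], [[0, 0, 0], 0], [[0, 0, 0], 0], [[0, 0, 0], 0], [[0, 0, 0], 0], [[0, 0, 0], 0], [[0, 0, 0], 0], [[0, 0, 0], 0], [[0, 0, 0], 0], [[0, 0, 0], 0]]' --fingers 85

```text
clock: 27.9
position: [0.4779, 0.4208, 0.0928]
orientation: [-180.0, -0.0, -178.0]
ft_force: [-0.0, -0.3, 0.0]
width: 0.0852
grasp_force: 0.0
```

Request:
move_arm --increments '[[[0, 0, 10], 0], [[0, 0, 30], 0], [[0, 0, 60], 0], [[0, 0, 90], 0], [[0, 0, 120], 0], [[0, 0, 140], 0], [[0, 0, 140], 0], [[0, 0, 140], 0]]'

```text
clock: 28.7
position: [0.4781, 0.4209, 0.233]
orientation: [180.0, 0.0, -178.0]
ft_force: [0.4, -0.6, -0.9]
width: 0.0848
grasp_force: 0.0
```

```bash
python3 - <<'E'
from h import *
s=manip.state(); sc=manip.snapshot("scene"); w=manip.snapshot("wrist"); print(s["position"],s["ft_force"],s["width"])
cv2.imwrite("pics/m6.png",np.hstack([cv2.resize(w,(400,300)),cv2.resize(sc,(400,300))])[:,:,::-1])
E
```

```text
[0.4781 0.4209 0.233 ] [ 0.4493 -0.5592 -0.8677] 0.08483263844990482
```

View pics/m6.png

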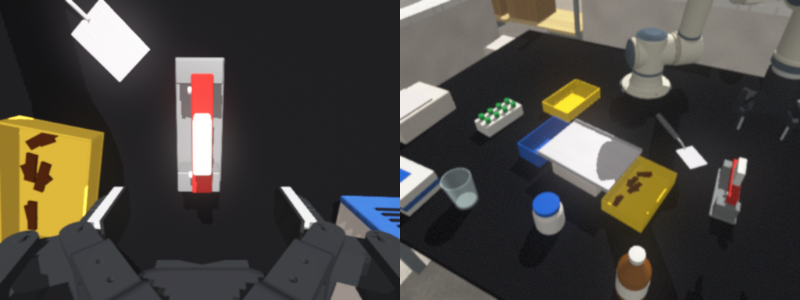

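The scraper lies across both posts of its stand, at (202,130) in the wrist view. All four shards are in the tray, the pan is clear, and the jar has not moved.

```bash
python3 -c "
from workcell import manip
print(manip.job_done())"
```

```text
the job is handed in; nothing more can be done
None
```

The job is handed in at about 29 s: all four shards are in the yellow tray, the blade was dipped up to the holder, the scraper is back across its stand and released, and the jar was not disturbed.

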